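Find the full salt tin by heft and hold it up

ROBOT

A 6-joint arm with a two-finger parallel gripper is mounted at the origin on the work surface. World frame = base frame: x ahead of the robot, y to its left, z up, the work surface at z = 0. Lengths are in m, angles in rad, forces in N, time in s.
With the tool pointing down it reaches from about 0.4 to 0.825 m from the base axis. Payload 7 kg.
Tool frame: the origin (TCP) lies midway between the tips of the shut fingers; the grasp point (between the pads) lies arm.hold_point_z behind it (arm.hold_point_z is the distance from the TCP to the grasp point, in m); z points along the fingers, y is the line along which they close (so a half turn about z gives the same grasp; the last joint's range is limited). The gripper opens to 88 mm and grips with 3 to 60 N. Pads are 19 mm wide; open, the fingers measure 130 mm over their backs; the gripper's body (78 mm by 193 mm) begins 47 mm behind the grasp point.
Start: joints at [1.569, 0.359, 0.012, 0, -1.224, -0.288], TCP at [0.193, 0.647, 0.227] pointing down, gripper open.
Joint ranges: [-3.07, 3.07], [-1.43, 2.12], [-1.02, 1.25], [-3.03, 1.67], [-3.05, -0], [-3.03, 3.03]. Speed limits (rad/s): [2.39, 2.39, 3.01, 3.14, 3.14, 3.14].

INTERFACE

Orientations are given as [roll, pitch, yaw] about the fixed x, y, z axes, in that order (R = Rz(yaw) Ry(pitch) Rx(roll)).
In Python, from station import arm gives the robot as it stands.
- The arm moves only by the shell command python3 -m crank 'ROWS' [OPENING] [FORCE]. ROWS is JSON, a list that holds one entry, the list of rows, each a list of 4 numbers: the shift along the tool's x, y, z in units of 25 mm (1.0 is 25 mm), then the turn about the tool's z in units of 5 degrees (1.0 is 5 degrees). A call has 1 to 12 rows; each row is the pose to reach, as a shift and turn from the pose commanded when the call began, along the tool's axes at that moment; what a row does not reach only later rows make up. A row lasts 1/8 s, in which the tool goes at most 62.5 mm and 10.7 degrees, less where a joint would pass 70% of its speed; a pose out of reach is approached as far as the arm can. A call with a gripper value outside its range is refused whole. OPENING is the closure, from 0 (fully open) to 1 (shut), set as the call begins (- or left out, the last holds). The fingers move at their own pace and stop on an object; FORCE is the grip in N (left out, the last holds). Time passes only in rows, so rows that repeat a pose let the fingers close. It gives the time, the measured TCP pose, the force, the opening and the grip force at its end, in the units of the state.
- arm.get_state(): the state, without advancing time (a new reading comes with each control period).
- arm.grab_frame(name): name is "side" or "top"; returns (picture, depth): 384x512x3 uint8, red, green, blue; 384x512 float32, m along the optical axis (not along the pixel's ray), 0 where there is no reading.
- arm.get_calibration(name): a dict with "mtx" (3x3 intrinsics, pixels), "k1" (the pictures are not rectified: a ray, as slopes to the right and down, at radius r is drawn at 1 + k1 r^2 times it, then the intrinsics apply), "R" (3x3) and "t" (3): a world point X has camera coordinates R X + t. Camera axes: x right, y down, z forward; pixel columns grow to the right and rows downward; lengths in m; the calibration is good to about 2 mm. A picture is of the moment at which its call begins. get_calibration takes no time and is no camera call.
- arm.job_done(): hands the job in; it is judged then, once.
Trained networks look in the newest picture that a camera, given by its name, has taken for a name from the list of things; names that differ only in an ending like _2 or _b are one class to them, and where a whole thing is asked for, a point or a joint stands for the part that bears it (a point fixed in the world has none). Each returns a list of dicts, best first, with "score" (0 to 1); they miss things now and then, are a little off and sometimes report something else, mostly with a low value. They report only what shows in the picture. A call takes as long as a camera call. They do not tell look-alikes from the thing itself.
- arm.recognise(thing, camera): "extent" ([left, top, width, height] in pixels, round what is visible of it).
- arm.trace(thing, camera): "mask" (384x512 bool, what is visible of it) and "extent" ([left, top, width, height] in pixels, round what is visible of it).
The state is a dict: "t": time; "q": joint angles; "qd": joint speeds; "joint_efforts": joint torques, N m; "eef_pos": TCP position; "ee_rot": TCP orientation; "force": force on the tool from outside, world axes, zero at the start; "moment": the same for the moment, N m; "width": finger opening in m; "gripper_force": force on a finger pad.
Only numpy, scipy, OpenCV 4.12 (cv2) and the standard library are available. Lean on these libraries where they do the work, as an engineer would, in place of code of your own. Each camera call takes 0.05 s, during which the arm holds its last target. There are 200 camera calls.

TASK

Three identical closed steel salt tins stand loose on the bakery counter, to the robot's right; one is full and two are half used, which only their weight tells. Stand the two lighter tins upright, set down rather than dropped, in the two empty pockets of the wooden crate, without disturbing the tins already in it or the other things on the counter. Then pick up the heaviest tin and finish while still holding it upright in the gripper, its bottom at least 15 cm above the counter: do not put it down or let go.

Things in the scene. Friction and masses are not known exactly. Their poses are not given: they have to be found in the camera images.
- tin1_mid (a point): one of the three loose closed steel tins, an upright cylinder 62 mm in diameter and 120 mm tall, standing on the robot's right (y below -0.1); this point is its centre, 60 mm above its bottom; z up its axis. All three look alike, the number says nothing of the weight: one (any) weighs 0.44 to 0.54 kg, the other two 0.16 to 0.23 kg each. The contents may shift by 2 mm inside
- tin2_mid (a point): one of the three loose closed steel tins, an upright cylinder 62 mm in diameter and 120 mm tall, standing on the robot's right (y below -0.1); this point is its centre, 60 mm above its bottom; z up its axis. All three look alike, the number says nothing of the weight: one (any) weighs 0.44 to 0.54 kg, the other two 0.16 to 0.23 kg each. The contents may shift by 2 mm inside
- tin3_mid (a point): one of the three loose closed steel tins, an upright cylinder 62 mm in diameter and 120 mm tall, standing on the robot's right (y below -0.1); this point is its centre, 60 mm above its bottom; z up its axis. All three look alike, the number says nothing of the weight: one (any) weighs 0.44 to 0.54 kg, the other two 0.16 to 0.23 kg each. The contents may shift by 2 mm inside
- tin1: the same tin as tin1_mid, origin at the centre of its bottom
- tin2: the same tin as tin2_mid, origin at the centre of its bottom
- tin3: the same tin as tin3_mid, origin at the centre of its bottom
- crate: fixed open crate of pale wood, 88 (its x) by 328 (its y) by 50 mm high; origin at the centre of its underside. A row along y of four pockets 72 by 72 mm inside, 80 mm apart, walls 8 mm thick and 50 mm high, floor 8 mm up. Any two already hold a tin (top 128 mm above the counter), two are empty. Tins side by side leave 18 mm: grip with the fingers closing along the crate's x
- pocket1 (a point): centre of the floor of pocket 1 of the crate, 8 mm above the counter (pocket 1 at the crate's -y end, pocket 4 at its +y end); axes as the crate's
- pocket2 (a point): centre of the floor of pocket 2 of the crate, 8 mm above the counter (pocket 1 at the crate's -y end, pocket 4 at its +y end); axes as the crate's
- pocket3 (a point): centre of the floor of pocket 3 of the crate, 8 mm above the counter (pocket 1 at the crate's -y end, pocket 4 at its +y end); axes as the crate's
- pocket4 (a point): centre of the floor of pocket 4 of the crate, 8 mm above the counter (pocket 1 at the crate's -y end, pocket 4 at its +y end); axes as the crate's
- stock1_mid (a point): centre of a tin already in the crate, same shape as the loose ones (62 mm diameter, 120 mm tall), this point 60 mm above its bottom; it fills the pocket it stands in and must stay there
- stock2_mid (a point): centre of a tin already in the crate, same shape as the loose ones (62 mm diameter, 120 mm tall), this point 60 mm above its bottom; it fills the pocket it stands in and must stay there
- stock1: the same tin as stock1_mid, origin at the centre of its bottom
- stock2: the same tin as stock2_mid, origin at the centre of its bottom
- cutter: bystander: steel pastry ring, 60 mm diameter, 25 mm high, origin at the centre of its underside
- jar: bystander: amber glass jar, 64 mm diameter, 90 mm high, origin at the centre of its underside
- bowl: bystander: white bowl, 130 mm diameter, 60 mm high, origin at the centre of its underside
- spoon: bystander: wooden spoon, 240 mm long, lying flat near the robot
- scraper: bystander: steel dough scraper with a wooden grip, 95 by 120 mm, lying flat near the robot
Not all that is in view belongs to the job. What is shaped like the tin1 but green or purple is not meant.

How it is judged:
By the outcome, as a careful person would: the job done as asked, in the order asked, and still so for the second after the job is handed in, while the arm keeps its last pose, push and grip.
It also fails if it takes over 72 s, if anything falls off the work surface, if the arm or the gripper's body presses on something with over 40 N, if the wrist force passes 120 N, or if a joint passes its speed limit or range.

## Working session

There is one attempt and no reset: what is moved stays moved. The work goes in short steps, Python scripts to look and compute and a shell command to move; the robot and the scene stay as the last step left them, time stands still between calls to the robot, and variables do not carry over. Pictures are saved under pics/ and viewed, at most 10 in all, crops included, and the job is handed in when it is done.

```bash
ls; mkdir -p pics
python3 - <<'E'
from station import arm
import cv2,numpy as np
s=arm.get_state(); print({k:np.round(v,3) for k,v in s.items()}, arm.hold_point_z)
ims=[]
for n in("side","top"):
    p,d=arm.grab_frame(n); cv2.imwrite(f"pics/{n}0.png",cv2.resize(p[:,:,::-1],None,fx=1.5,fy=1.5)); np.savez(f"{n}0.npz",p=p,d=d)
    c=arm.get_calibration(n); print(n,c)
E
```

```text
pics
{'t': np.float64(0.0), 'q': array([ 1.569,  0.359,  0.011, -0.   , -1.224, -0.288]), 'qd': array([-0.001,  0.001, -0.   ,  0.001, -0.001,  0.001]), 'joint_efforts': array([ 0.0000e+00, -5.8272e+01,  2.9305e+01,  6.9970e+00,  7.0000e-03,
       -0.0000e+00]), 'eef_pos': array([0.193, 0.646, 0.226]), 'ee_rot': array([ 3.14, -0.  , -0.29]), 'force': array([-0.252,  0.29 ,  0.856]), 'moment': array([-0.019, -0.062, -0.021]), 'gripper_force': np.float64(0.0), 'width': np.float64(0.088)} 0.0188
side {'mtx': array([[397.79178405,   0.        , 245.8089704 ],
       [  0.        , 397.79178405, 189.95498761],
       [  0.        ,   0.        ,   1.        ]]), 'k1': -0.041424411290716875, 'R': array([[-0.92945046, -0.3688819 ,  0.00692721],
       [-0.22299202,  0.54670389, -0.807087  ],
       [ 0.29393265, -0.75169209, -0.5903919 ]]), 't': array([0.47167236, 0.24638756, 0.79573748])}
top {'mtx': array([[460.76971297,   0.        , 263.79292353],
       [  0.        , 460.76971297, 192.42788328],
       [  0.        ,   0.        ,   1.        ]]), 'k1': -0.06272644977373594, 'R': array([[ 0.01308156, -0.99983277, -0.01277907],
       [-0.98284695, -0.010506  , -0.18412361],
       [ 0.18395856,  0.0149685 , -0.98282002]]), 't': array([-0.0730587 ,  0.54717452,  1.06739103])}
```

View pics/top0.png

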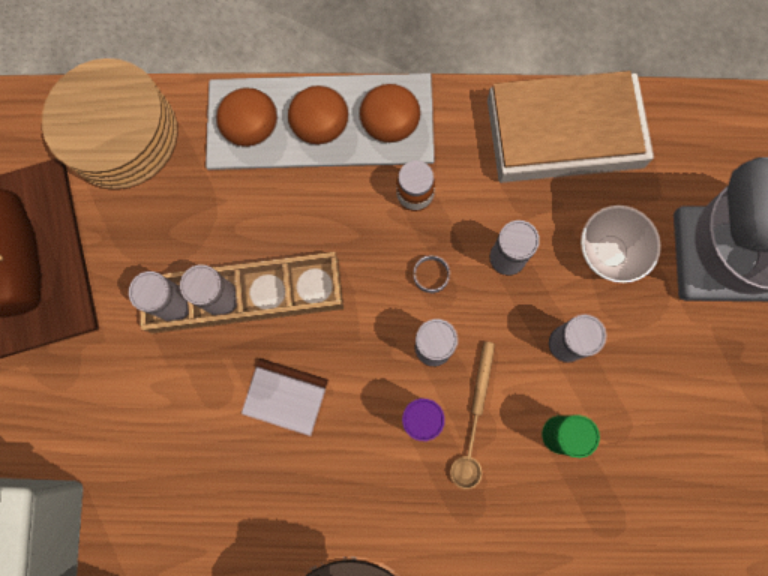

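View pics/side0.png

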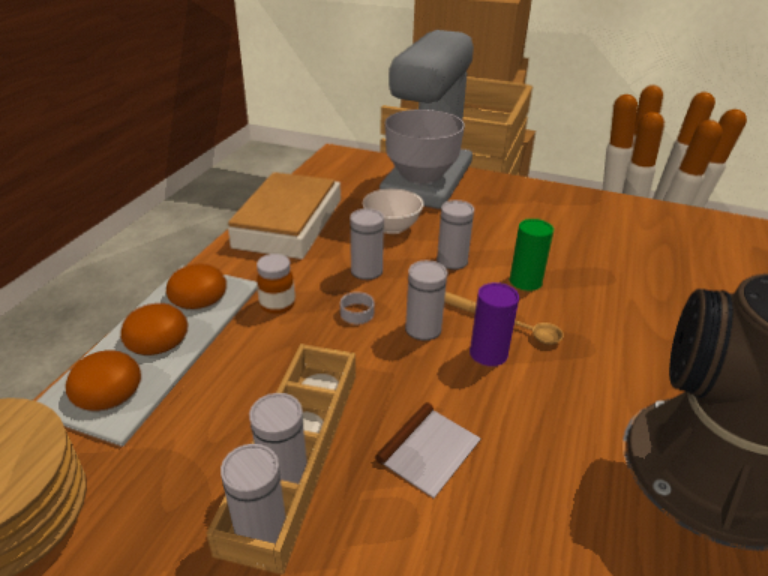

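The top view (1.5x pixels) shows the grey loose tins at (518,240), (583,335) and (436,340). The crate has stock tins at (150,290) and (200,285), and empty pockets at (265,290) and (315,285), which are pockets 2 and 1. The jar is at (415,185), the ring at (432,273), the bowl at (620,245), the spoon at (475,415) and the scraper at (285,400).

Candidates for the loose tins: the three grey ones above, purple (424,420) and green (572,436), which the task excludes, and the jar's grey lid (415,178), which is not a tin. I choose the three grey ones.

```bash
cat > h.py <<'E'
from station import arm
import cv2,numpy as np
def cloud(n,d):
    c=arm.get_calibration(n);K=c["mtx"];v,u=np.mgrid[:384,:512]
    x=(u-K[0,2])/K[0,0];y=(v-K[1,2])/K[1,1];a,b=x.copy(),y.copy()
    for _ in range(8):
        f=1+c["k1"]*(a*a+b*b);a,b=x/f,y/f
    P=np.dstack([a*d,b*d,d])-c["t"]
    return P@c["R"]   # R^T (Xc - t)
def discs(P,zlo,zhi,d,area=150):
    m=((P[...,2]>zlo)&(P[...,2]<zhi)&(d>0)).astype(np.uint8)
    n,l,st,ce=cv2.connectedComponentsWithStats(m)
    out=[]
    for i in range(1,n):
        if st[i,4]<area: continue
        q=P[l==i]; (cx,cy),r=cv2.minEnclosingCircle(q[:,:2].astype(np.float32))
        out.append((np.round(ce[i]),st[i,4],np.round([cx,cy,r],4),np.round(q.mean(0),4)))
    return out
E
python3 - <<'E'
from h import *
for n in("top","side"):
    z=np.load(n+"0.npz");P=cloud(n,z["d"])
    print(n)
    for o in discs(P,.112,.135,z["d"]): print(*o)
    for t in ("tin1","crate","cutter","jar","bowl","scraper","spoon"):
        for r in arm.trace(t,n)[:6]:
            q=P[r["mask"]&(z["d"]>0)]; print(t,round(r["score"],2),np.round(r["extent"]),np.round(np.percentile(q,[3,50,97],axis=0),3).tolist())
z=np.load("top0.npz");P=cloud("top",z["d"])
# crate rim
import numpy as np
m=(abs(P[...,2]-.05)<.006)&(P[...,1]>-.12)&(P[...,1]<.4)&(P[...,0]>.3)&(P[...,0]<.65)
m=cv2.morphologyEx(m.astype(np.uint8),cv2.MORPH_OPEN,np.ones((2,2)))
n,l,st,ce=cv2.connectedComponentsWithStats(m)
i=1+np.argmax(st[1:,4]); q=P[l==i]
print("rim",st[i],cv2.minAreaRect(q[:,:2].astype(np.float32)),q[:,2].mean())
im=z["p"][190:310,230:430,::-1]; cv2.imwrite("pics/crop.png",cv2.resize(z["p"][130:310,80:430,::-1],None,fx=2.2,fy=2.2))
E
```

```text
top
[67. 77.] 4656 [0.821  0.419  0.1019] [0.8198 0.4178 0.1163]
[477. 173.] 245 [ 0.6044 -0.5934  0.0809] [ 0.5842 -0.5576  0.1238]
[  3. 175.] 333 [0.5809 0.5596 0.0729] [0.5715 0.5502 0.1161]
[345. 160.] 573 [ 0.6143 -0.255   0.0314] [ 0.614  -0.2548  0.1186]
[134. 190.] 623 [0.5375 0.2301 0.0322] [0.5362 0.2286 0.126 ]
[100. 194.] 616 [0.5257 0.3092 0.0318] [0.5251 0.3078 0.126 ]
[390. 223.] 595 [ 0.4685 -0.3528  0.032 ] [ 0.4678 -0.3517  0.1185]
[290. 226.] 593 [ 0.4592 -0.1283  0.0311] [ 0.459  -0.1284  0.1188]
[282. 280.] 626 [ 0.3406 -0.1097  0.0309] [ 0.3405 -0.1096  0.1187]
[385. 290.] 634 [ 0.3192 -0.337   0.0314] [ 0.3191 -0.337   0.119 ]
[ 29. 352.] 336 [0.1686 0.4658 0.0675] [0.1731 0.4419 0.1233]
tin1 0.88 [365. 213.  36.  30.] [[0.438, -0.376, 0.011], [0.464, -0.343, 0.117], [0.493, -0.322, 0.122]]
tin1 0.81 [276. 215.  30.  30.] [[0.429, -0.153, 0.018], [0.455, -0.127, 0.118], [0.484, -0.1, 0.122]]
tin1 0.74 [268. 265.  29.  31.] [[0.316, -0.134, 0.115], [0.342, -0.109, 0.119], [0.368, -0.084, 0.122]]
tin1 0.69 [360. 276.  41.  31.] [[0.292, -0.364, 0.004], [0.32, -0
[... 2910 characters left out ...]
11], [0.441, -0.159, 0.021]]
jar 0.89 [172. 170.  25.  37.] [[0.694, -0.117, 0.002], [0.714, -0.076, 0.059], [0.751, -0.063, 0.092]]
bowl 0.69 [243. 126.  39.  27.] [[0.57, -0.49, 0.007], [0.62, -0.463, 0.04], [0.682, -0.371, 0.06]]
bowl 0.28 [136. 228. 100. 155.] [[0.478, 0.034, 0.007], [0.524, 0.185, 0.035], [0.597, 0.358, 0.051]]
scraper 0.62 [246. 267.  75.  67.] [[0.324, 0.059, 0.001], [0.375, 0.122, 0.005], [0.424, 0.177, 0.016]]
spoon 0.75 [295. 196.  80.  37.] [[0.236, -0.21, 0.002], [0.266, -0.197, 0.011], [0.437, -0.16, 0.021]]
rim [  95  169  133   52 1140] ((0.5147807002067566, 0.10764186084270477), (0.4672091603279114, 0.21538014709949493), 72.66834259033203) 0.04786829526112702
```

View pics/crop.png

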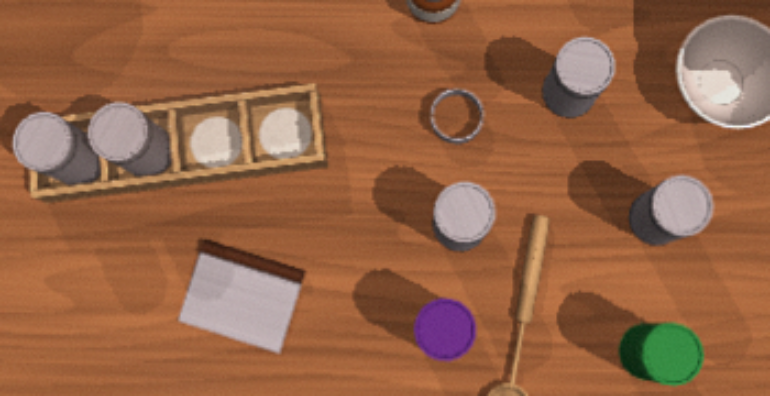

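The crop confirms the choice: the loose grey tins are at (583,65), (680,205) and (463,215), and the empty pockets at (215,140) and (285,130). Next I fit the crate and write the move calculator.

```bash
cat >> h.py <<'E'
def go(x,y,z,yaw=None):
    "units of shift along tool axes + turn to reach world TCP (measured pose)"
    from scipy.spatial.transform import Rotation as Ro
    s=arm.get_state();R=Ro.from_euler("xyz",s["ee_rot"]).as_matrix()
    d=R.T@(np.array([x,y,z])-s["eef_pos"])/.025
    t=0 if yaw is None else -(np.degrees(yaw-s["ee_rot"][2])+180)%360-180
    return np.round(d,2),round(float(t/5),2)
E
python3 - <<'E'
from h import *
from scipy.optimize import differential_evolution as DE
from scipy.ndimage import gaussian_filter
for cams in (["top"],["side"],["top","side"]):
    pos=[];neg=[]
    for n in cams:
        z=np.load(n+"0.npz");P=cloud(n,z["d"]);P=P[(z["d"]>0)&(P[...,0]>.4)&(P[...,0]<.68)&(P[...,1]>-.1)&(P[...,1]<.42)]
        pos.append(P[(abs(P[:,2]-.049)<.005)]);neg.append(P[P[:,2]<.035])
    pos=np.vstack(pos);neg=np.vstack(neg)
    def inside(Q,p):
        c,s=np.cos(p[2]),np.sin(p[2]);a=Q[:,:2]-p[:2];u=a[:,0]*c+a[:,1]*s;v=-a[:,0]*s+a[:,1]*c
        out=(abs(u)<.044)&(abs(v)<.164)
        w=(v+.16)%.08-.04
        return out&~((abs(u)<.036)&(abs(w)<.036)&(abs(v)<.156))
    f=lambda p:-(inside(pos,p).sum()-.5*inside(neg,p).sum())
    r=DE(f,[(.5,.6),(.1,.25),(0,.3)],seed=1,popsize=30,tol=1e-6)
    p=r.x;c,s=np.cos(p[2]),np.sin(p[2])
    print(cams,np.round(p,4),r.fun,len(pos),[np.round([p[0]-s*k,p[1]+c*k],4).tolist() for k in(-.12,-.04,.04,.12)])
print(go(.50,.2,.23,-1.42), arm.get_state()["t"])
E
```

```text
['top'] [0.5435 0.1917 0.142 ] -922.0 1246 [[0.5604, 0.0729], [0.5491, 0.1521], [0.5378, 0.2313], [0.5265, 0.3105]]
['side'] [0.5429 0.1902 0.1471] -1027.0 1828 [[0.5605, 0.0715], [0.5487, 0.1507], [0.537, 0.2298], [0.5253, 0.3089]]
['top', 'side'] [0.5434 0.1904 0.1428] -1875.0 3074 [[0.5605, 0.0717], [0.5491, 0.1508], [0.5377, 0.23], [0.5263, 0.3092]]
(array([16.88, 13.62, -0.14]), 12.95) 0.8
```

```bash
python3 -m crank '[[[16.9,13.6,0,13],[16.9,13.6,0,13],[16.9,13.6,0,13],[16.9,13.6,0,13],[16.9,13.6,0,13],[16.9,13.6,0,13],[16.9,13.6,0,13],[16.9,13.6,0,13],[16.9,13.6,0,13],[16.9,13.6,0,13],[16.9,13.6,0,13],[16.9,13.6,0,13]]]' 0; python3 -c "
from h import *
print(go(.459,-.128,.2,-1.428),arm.get_state()['q'])"
```

```text
t: 2.3
eef_pos: [0.5003, 0.201, 0.2267]
ee_rot: [-3.141, 0.0, -1.423]
force: [0.8, 0.0, 0.0]
width: 0.0879
gripper_force: 0.0
(array([12.78,  3.57,  1.06]), 0.06) [ 7.45798728e-01  1.35056170e-01 -2.87709587e-01 -6.00711625e-05
 -1.14779385e+00 -5.98083081e-01]
```

```bash
python3 -m crank '[[[12.8,3.6,0.6,0],[12.8,3.6,0.6,0],[12.8,3.6,0.6,0],[12.8,3.6,0.6,0],[12.8,3.6,0.6,0],[12.8,3.6,0.6,0],[12.8,3.6,0.6,0],[12.8,3.6,0.6,0]]]'; python3 -c "
from h import *
s=arm.get_state();print(go(.459,-.128,.066,-1.428),s['q'],s['force'])"
```

```text
t: 3.3
eef_pos: [0.4586, -0.1285, 0.2117]
ee_rot: [-3.141, 0.0, -1.423]
force: [0.4, 0.3, -0.5]
width: 0.0875
gripper_force: 0.0
(array([-0.02, -0.02,  5.83]), 0.05) [ 1.41190789e-01  3.75966235e-02 -4.33050529e-01 -6.84347719e-05
 -1.09978860e+00  6.37964838e-03] [ 0.44508756  0.27430281 -0.49360218]
```

```bash
python3 -m crank '[[[0,0,2,0],[0,0,4,0],[0,0,5.3,0],[0,0,5.8,0],[0,0,5.8,0],[0,0,5.8,0]]]'; python3 -m crank '[[[0,0,0,0],[0,0,0,0],[0,0,0,0],[0,0,0,0],[0,0,0,0],[0,0,0,0]]]' 1 25;python3 -m crank '[[[0,0,-0.2,0],[0,0,-0.8,0],[0,0,-1.6,0],[0,0,-1.6,0],[0,0,-1.6,0],[0,0,-1.6,0],[0,0,-1.6,0]]]'; python3 -c "
from h import *
for i in range(4):
  arm.grab_frame('side'); print(arm.get_state()['force'])"
```

```text
t: 4.05
eef_pos: [0.4595, -0.129, 0.0679]
ee_rot: [-3.139, -0.0, -1.423]
force: [-0.5, -0.4, 0.1]
width: 0.0877
gripper_force: 0.0
t: 4.8
eef_pos: [0.4584, -0.1295, 0.0669]
ee_rot: [-3.141, -0.0, -1.424]
force: [-1.7, 0.9, 6.7]
width: 0.062
gripper_force: 25.0
t: 5.68
eef_pos: [0.4579, -0.1295, 0.1059]
ee_rot: [3.14, 0.0, -1.424]
force: [0.6, 0.0, -5.0]
width: 0.0622
gripper_force: 25.0
[ 0.26934365  1.037918   -5.3516851 ]
[ 0.42742634 -0.2889244  -5.30091873]
[-0.35723446  0.36907956 -5.62322942]
[ 0.54556012 -0.07981797 -4.91993316]
```

Tin A weighs about 5.3 N, so it is the full one. I put it back and go to tin C.

```bash
python3 -m crank '[[[0,0,0.8,0],[0,0,1.3,0],[0,0,1.5,0],[0,0,1.6,0],[0,0,1.6,0],[0,0,1.6,0]]]'; python3 -m crank '[[[0,0,0,0],[0,0,0,0],[0,0,0,0],[0,0,0,0],[0,0,0,0]]]' 0; python3 -m crank '[[[0,0,-2,0],[0,0,-4,0],[0,0,-5.8,0],[0,0,-5.8,0],[0,0,-5.8,0]]]' ; python3 -c "
from h import *
s=arm.get_state();print(go(.614,-.255,.2,-1.428))"
```

```text
t: 6.62
eef_pos: [0.4588, -0.1294, 0.067]
ee_rot: [-3.141, -0.0, -1.424]
force: [0.4, 0.3, -2.5]
width: 0.0623
gripper_force: 25.0
t: 7.25
eef_pos: [0.4583, -0.1294, 0.0666]
ee_rot: [-3.142, -0.0, -1.424]
force: [-0.8, -0.3, -0.1]
width: 0.0873
gripper_force: 0.0
t: 7.88
eef_pos: [0.4579, -0.1293, 0.2112]
ee_rot: [3.142, 0.0, -1.424]
force: [-0.6, -0.8, -0.5]
width: 0.0879
gripper_force: 0.0
(array([ 5.88, -5.44,  0.45]), 0.04)
```

```bash
python3 -m crank '[[[5.9,-5.4,0,0],[5.9,-5.4,0,0],[5.9,-5.4,0,0],[5.9,-5.4,0,0],[5.9,-5.4,0,0],[5.9,-5.4,0,0]]]'; python3 -c "
from h import *
s=arm.get_state();print(go(.614,-.255,.066,-1.428))"
```

```text
t: 8.62
eef_pos: [0.6124, -0.255, 0.211]
ee_rot: [3.14, 0.001, -1.424]
force: [-0.8, 0.2, 0.7]
width: 0.0877
gripper_force: 0.0
(array([ 0.01, -0.07,  5.8 ]), 0.05)
```

```bash
python3 -m crank '[[[0,0,2,0],[0,0,4,0],[0,0,5.3,0],[0,0,5.8,0],[0,0,5.8,0],[0,0,5.8,0]]]'; python3 -m crank '[[[0,0,0,0],[0,0,0,0],[0,0,0,0],[0,0,0,0],[0,0,0,0],[0,0,0,0]]]' 1 25;python3 -m crank '[[[0,0,-0.2,0],[0,0,-0.8,0],[0,0,-2,0],[0,0,-4,0],[0,0,-5.8,0],[0,0,-5.8,0],[0,0,-5.8,0],[0,0,-5.8,0]]]'; python3 -c "
from h import *
for i in range(4):
  arm.grab_frame('side'); print(arm.get_state()['force'])
print(go(.549,.151,.22,-1.428))"
```

```text
t: 9.38
eef_pos: [0.6145, -0.2557, 0.0686]
ee_rot: [-3.139, -0.001, -1.424]
force: [0.6, -0.2, 0.5]
width: 0.0875
gripper_force: 0.0
t: 10.12
eef_pos: [0.6136, -0.2557, 0.067]
ee_rot: [-3.141, -0.0, -1.424]
force: [-1.4, 0.4, 5.1]
width: 0.0634
gripper_force: 25.0
t: 11.12
eef_pos: [0.6125, -0.2554, 0.2101]
ee_rot: [3.139, 0.001, -1.424]
force: [-0.3, 0.3, -1.5]
width: 0.0635
gripper_force: 25.0
[ 0.12031959  0.92606658 -2.28522162]
[-0.42476392  0.89991837 -1.55927655]
[-0.17146601  0.69262339 -1.68896629]
[-0.49979797 -1.22656727 -1.81918717]
(array([-16.46,   0.16,  -0.37]), 0.04)
```

Tin C is light at about 1.8 N, so it goes to pocket 2.

```bash
python3 -m crank '[[[-1,0,-0.2,0],[-2.7,0,-0.4,0],[-4.5,0,-0.4,0],[-6.5,0,-0.4,0],[-8.5,0,-0.4,0],[-10.5,0,-0.4,0],[-12.5,0.1,-0.4,0],[-14.5,0.1,-0.4,0],[-15.8,0.2,-0.4,0],[-16.5,0.2,-0.4,0],[-16.5,0.2,-0.4,0],[-16.5,0.2,-0.4,0]]]'
python3 - <<'E'
from h import *
print(go(.549,.151,.075,-1.428))
ims=[]
for n in("side","top"):
    p,d=arm.grab_frame(n);P=cloud(n,d); ims.append(p)
    for o in discs(P,.112,.135,d):
        if o[3][0]<.7 and -.4<o[3][1]<.35 : print(*o)
cv2.imwrite("pics/p1.png",np.vstack([cv2.resize(ims[0][150:,60:360,::-1],None,fx=1.3,fy=1.3),cv2.resize(ims[1][120:300,60:360,::-1],None,fx=1.3,fy=1.3)]))
E
```

```text
t: 12.82
eef_pos: [0.5483, 0.151, 0.2214]
ee_rot: [3.141, -0.0, -1.425]
force: [0.8, -0.6, -1.9]
width: 0.0632
gripper_force: 25.0
(array([ 0.  , -0.03,  5.86]), 0.04)
[305. 140.] 225 [ 0.4685 -0.3478  0.0337] [ 0.4671 -0.3476  0.117 ]
[357. 153.] 260 [ 0.3178 -0.3355  0.0334] [ 0.3177 -0.3335  0.117 ]
[284. 182.] 371 [ 0.4587 -0.1287  0.0327] [ 0.4587 -0.1255  0.1186]
[332. 197.] 424 [ 0.3406 -0.1098  0.0323] [ 0.3401 -0.1072  0.1185]
[482. 283.] 689 [0.027  0.0205 0.0638] [0.037  0.0487 0.1243]
[184. 278.] 910 [0.5357 0.2313 0.0323] [0.5333 0.2351 0.1252]
[167. 314.] 1173 [0.5237 0.3099 0.0322] [0.5218 0.3135 0.125 ]
[126. 189.] 207 [0.5381 0.2404 0.0282] [0.5393 0.2471 0.127 ]
[100. 194.] 615 [0.5259 0.3087 0.0315] [0.5251 0.3078 0.1259]
[389. 223.] 601 [ 0.4686 -0.3522  0.032 ] [ 0.4678 -0.3513  0.1188]
[290. 226.] 598 [ 0.4594 -0.1283  0.031 ] [ 0.4595 -0.1283  0.1187]
[282. 280.] 624 [ 0.3406 -0.1096  0.0308] [ 0.3406 -0.1097  0.1186]
[385. 290.] 637 [ 0.3191 -0.3368  0.0314] [ 0.3191 -0.3371  0.1188]
```

View pics/p1.png

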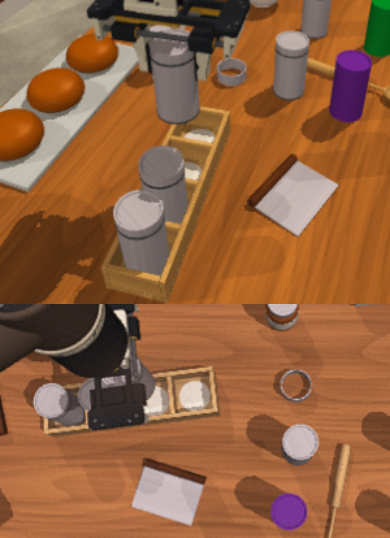

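The side view shows the held tin upright at (175,75), above the crate. I check its lateral position in the grip with a cylinder fit.

```bash
cat >> h.py <<'E'
def held():
    from scipy.optimize import least_squares
    p,d=arm.grab_frame("side");P=cloud("side",d);e=arm.get_state()["eef_pos"]
    q=P[(d>0)&(np.hypot(P[...,0]-e[0],P[...,1]-e[1])<.045)&(P[...,2]>e[2]-.075)&(P[...,2]<e[2]-.01)]
    for a,b in((-.075,-.045),(-.045,-.01)):
        w=q[(q[:,2]>e[2]+a)&(q[:,2]<e[2]+b)]
        r=least_squares(lambda c:np.hypot(w[:,0]-c[0],w[:,1]-c[1])-.031,e[:2]-[0,.005],loss="soft_l1",f_scale=.002)
        print("held",len(w),np.round(r.x-e[:2],4),np.abs(r.fun).mean().round(4))
    print("lowest-TCP",np.percentile(q[:,2],1)-e[2])
E
python3 -c "
from h import *
held()"
```

```text
held 291 [0.0009 0.0003] 0.0006
held 497 [0.0009 0.0003] 0.0006
lowest-TCP -0.06620709799283783
```

```bash
python3 -m crank '[[[0,0,1.2,0],[0,0,2.6,0],[0,0,4,0],[0,0,5,0],[0,0,5.5,0],[0,0,5.7,0],[0,0,5.75,0],[0,0,5.75,0],[0,0,5.75,0]]]'; python3 -m crank '[[[0,0,0.05,0],[0,0,0.1,0],[0,0,0.1,0],[0,0,0.1,0]]]'
```

```text
t: 14.1
eef_pos: [0.5486, 0.1519, 0.0786]
ee_rot: [-3.14, 0.0, -1.424]
force: [-0.1, 0.2, -1.7]
width: 0.0635
gripper_force: 25.0
t: 14.6
eef_pos: [0.5482, 0.1517, 0.0753]
ee_rot: [3.142, -0.0, -1.424]
force: [1.0, 0.0, -2.3]
width: 0.0634
gripper_force: 25.0
```

```bash
python3 -m crank '[[[0,0,0.04,0],[0,0,0.04,0],[0,0,0.04,0]]]'
```

```text
t: 14.98
eef_pos: [0.5483, 0.1518, 0.0749]
ee_rot: [-3.141, 0.0, -1.424]
force: [-3.2, 0.3, 5.6]
width: 0.0632
gripper_force: 25.0
```

Contact with the pocket floor. I release, rise and check.

```bash
python3 -m crank '[[[0,0,0,0],[0,0,0,0],[0,0,0,0],[0,0,0,0],[0,0,0,0]]]' 0; python3 -m crank '[[[0,0,-0.5,0],[0,0,-2,0],[0,0,-4,0],[0,0,-5.8,0],[0,0,-5.8,0]]]'
python3 - <<'E'
from h import *
print(go(.468,-.352,.21,-1.428))
p,d=arm.grab_frame("side");P=cloud("side",d)
for o in discs(P,.112,.135,d):
    if .3<o[3][0]<.7 and -.4<o[3][1]<.35 : print(*o)
E
```

```text
t: 15.6
eef_pos: [0.5482, 0.1517, 0.0743]
ee_rot: [3.142, -0.0, -1.424]
force: [0.1, -0.2, -0.1]
width: 0.0876
gripper_force: 0.0
t: 16.23
eef_pos: [0.5503, 0.1526, 0.2246]
ee_rot: [-3.133, 0.003, -1.424]
force: [0.3, 0.4, -0.0]
width: 0.0874
gripper_force: 0.0
(array([19.49,  6.22,  0.48]), 0.05)
[305. 140.] 226 [ 0.4691 -0.3494  0.0332] [ 0.4672 -0.3479  0.1167]
[357. 153.] 260 [ 0.3164 -0.3341  0.0336] [ 0.3176 -0.3338  0.117 ]
[284. 182.] 373 [ 0.4597 -0.1287  0.0323] [ 0.4587 -0.1255  0.1186]
[331. 197.] 427 [ 0.3415 -0.1098  0.0327] [ 0.3404 -0.1069  0.1186]
[190. 264.] 1659 [0.5435 0.1924 0.0716] [0.5393 0.1997 0.1253]
[167. 314.] 1177 [0.5233 0.3093 0.0327] [0.5217 0.3134 0.1249]
```

The tin stands in pocket 2 with its top at about 0.125, level with the stock. Tin B is next.

```bash
python3 -m crank '[[[19.5,6.2,0.5,0],[19.5,6.2,0.5,0],[19.5,6.2,0.5,0],[19.5,6.2,0.5,0],[19.5,6.2,0.5,0],[19.5,6.2,0.5,0],[19.5,6.2,0.5,0],[19.5,6.2,0.5,0],[19.5,6.2,0.5,0],[19.5,6.2,0.5,0],[19.5,6.2,0.5,0],[19.5,6.2,0.5,0]]]'; python3 -c "
from h import *
s=arm.get_state();print(go(.468,-.352,.066,-1.428))"
```

```text
t: 17.77
eef_pos: [0.4665, -0.352, 0.207]
ee_rot: [-3.141, -0.0, -1.422]
force: [-0.5, -0.0, -0.0]
width: 0.0878
gripper_force: 0.0
(array([ 0.01, -0.06,  5.64]), 0.06)
```

```bash
python3 -m crank '[[[0,0,2,0],[0,0,4,0],[0,0,5.2,0],[0,-0.05,5.6,0],[0,-0.05,5.6,0],[0,-0.05,5.6,0]]]'; python3 -m crank '[[[0,0,0,0],[0,0,0,0],[0,0,0,0],[0,0,0,0],[0,0,0,0],[0,0,0,0]]]' 1 25;python3 -m crank '[[[0,0,-0.2,0],[0,0,-0.8,0],[0,0,-2,0],[0,0,-4,0],[0,0,-5.8,0],[0,0,-6,0],[0,0,-6,0],[0,0,-6,0]]]'; python3 -c "
from h import *
for i in range(3):
  arm.grab_frame('side'); print(arm.get_state()['force'])
print(go(.5605,.072,.22,-1.428))"
```

```text
t: 18.52
eef_pos: [0.4685, -0.3532, 0.0684]
ee_rot: [-3.139, -0.001, -1.424]
force: [-0.2, 0.8, 0.1]
width: 0.0875
gripper_force: 0.0
t: 19.27
eef_pos: [0.4675, -0.3531, 0.0671]
ee_rot: [-3.141, -0.0, -1.424]
force: [0.8, 0.8, 3.7]
width: 0.0614
gripper_force: 25.0
t: 20.27
eef_pos: [0.4665, -0.3526, 0.2154]
ee_rot: [3.14, 0.002, -1.424]
force: [0.4, 1.1, -2.4]
width: 0.0613
gripper_force: 25.0
[-0.2587051  -0.37886285 -1.209397  ]
[-0.5620854   0.18585942 -1.98462089]
[ 0.15620693  0.06716208 -1.61849176]
(array([-16.26,  -6.19,  -0.17]), 0.04)
```

Tin B is light too. I carry it to pocket 1.

```bash
python3 -m crank '[[[-1,-0.4,-0.2,0],[-2.7,-1,-0.4,0],[-4.5,-1.7,-0.4,0],[-6.5,-2.5,-0.4,0],[-8.5,-3.2,-0.4,0],[-10.5,-4,-0.4,0],[-12.5,-4.8,-0.4,0],[-14.3,-5.5,-0.4,0],[-15.6,-6,-0.4,0],[-16.3,-6.2,-0.4,0],[-16.3,-6.2,-0.4,0],[-16.3,-6.2,-0.4,0]]]'
python3 - <<'E'
from h import *
held();print(go(.5605,.072,.075,-1.428))
E
```

```text
t: 21.92
eef_pos: [0.5608, 0.072, 0.2265]
ee_rot: [3.141, -0.0, -1.425]
force: [-0.3, 0.4, -1.2]
width: 0.0612
gripper_force: 25.0
held 269 [0.0008 0.0011] 0.0007
held 440 [0.0009 0.0011] 0.0007
lowest-TCP -0.06606941650618112
(array([-0.01,  0.01,  6.07]), 0.03)
```

```bash
python3 -m crank '[[[0,0,1.2,0],[0,0,2.6,0],[0.04,0,4.2,0],[0.04,0,5.2,0],[0.04,0,5.7,0],[0.04,0,5.9,0],[0.04,0,5.96,0],[0.04,0,5.96,0],[0.04,0,5.96,0]]]'; python3 -m crank '[[[0,0,0.05,0],[0,0,0.1,0],[0,0,0.1,0],[0,0,0.1,0]]]'
```

```text
t: 23.1
eef_pos: [0.5617, 0.072, 0.0785]
ee_rot: [-3.14, 0.0, -1.424]
force: [-0.2, 0.1, -1.2]
width: 0.0613
gripper_force: 25.0
t: 23.6
eef_pos: [0.5613, 0.0718, 0.0753]
ee_rot: [3.142, -0.0, -1.424]
force: [0.4, -0.1, -2.1]
width: 0.0609
gripper_force: 25.0
```

```bash
python3 -m crank '[[[0,0,0.04,0],[0,0,0.04,0],[0,0,0.04,0]]]'
```

```text
t: 23.98
eef_pos: [0.5615, 0.0717, 0.0751]
ee_rot: [-3.141, -0.0, -1.424]
force: [-1.9, 0.6, 4.7]
width: 0.0612
gripper_force: 25.0
```

```bash
python3 -m crank '[[[0,0,0,0],[0,0,0,0],[0,0,0,0],[0,0,0,0],[0,0,0,0]]]' 0; python3 -m crank '[[[0,0,-0.5,0],[0,0,-2,0],[0,0,-4,0],[0,0,-5.4,0],[0,0,-5.4,0],[0,0,-5.4,0]]]'
python3 - <<'E'
from h import *
print(go(.459,-.128,.21,-1.428))
E
```

```text
t: 24.6
eef_pos: [0.5613, 0.0718, 0.0743]
ee_rot: [3.142, -0.0, -1.424]
force: [0.1, -0.2, 0.4]
width: 0.0879
gripper_force: 0.0
t: 25.35
eef_pos: [0.561, 0.0717, 0.2096]
ee_rot: [-3.141, 0.0, -1.424]
force: [0.4, 0.1, 0.5]
width: 0.0877
gripper_force: 0.0
(array([ 7.31,  5.2 , -0.02]), 0.04)
```

```bash
python3 -m crank '[[[7.3,5.2,0,0],[7.3,5.2,0,0],[7.3,5.2,0,0],[7.3,5.2,0,0],[7.3,5.2,0,0],[7.3,5.2,0,0],[7.3,5.2,0,0]]]'
python3 - <<'E'
from h import *
print(go(.459,-.1285,.066,-1.428))
p,d=arm.grab_frame("side");P=cloud("side",d);cv2.imwrite("pics/s2.png",p[:,:,::-1])
for o in discs(P,.112,.135,d):
    if .3<o[3][0]<.7 and -.4<o[3][1]<.35 : print(*o)
E
```

```text
t: 26.22
eef_pos: [0.4597, -0.1271, 0.209]
ee_rot: [3.141, 0.0, -1.423]
force: [-0.0, 0.2, 0.3]
width: 0.0878
gripper_force: 0.0
(array([0.05, 0.03, 5.72]), 0.05)
[357. 152.] 258 [ 0.3181 -0.3354  0.0332] [ 0.3177 -0.3339  0.1169]
[284. 182.] 373 [ 0.4582 -0.1282  0.033 ] [ 0.4586 -0.1252  0.1185]
[332. 197.] 430 [ 0.34   -0.1105  0.0332] [ 0.3401 -0.1068  0.1185]
[195. 252.] 2290 [0.5512 0.153  0.1126] [0.5446 0.1671 0.1251]
[167. 314.] 1170 [0.5242 0.3105 0.0319] [0.5219 0.3135 0.125 ]
```

View pics/s2.png

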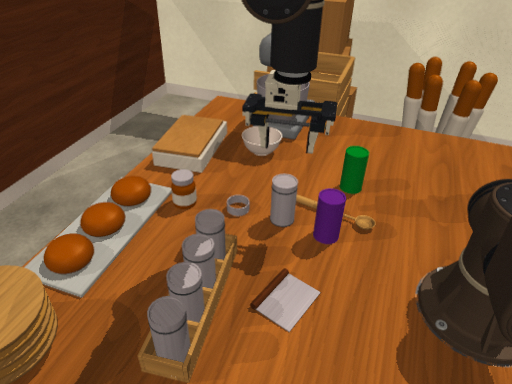

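All four crate tins stand upright at side pixels (168,330), (185,290), (199,262) and (210,235). The full tin is at (284,200), with the gripper above it. Now I lift it for the finish.

```bash
python3 -m crank '[[[0,0,2,0],[0,0,4,0],[0.05,0,5.3,0],[0.05,0,5.7,0],[0.05,0,5.7,0],[0.05,0,5.7,0]]]'; python3 -m crank '[[[0,0,0,0],[0,0,0,0],[0,0,0,0],[0,0,0,0],[0,0,0,0],[0,0,0,0]]]' 1 35;python3 -m crank '[[[0,0,-0.2,0],[0,0,-0.8,0],[0,0,-2,0],[0,0,-3.5,0],[0,0,-5,0],[0,0,-6.5,0],[0,0,-7.4,0],[0,0,-8,0],[0,0,-8,0],[0,0,-8,0],[0,0,-8,0],[0,0,-8,0]]]'
python3 - <<'E'
from h import *
held();print(arm.get_state()["force"],arm.get_state()["eef_pos"])
p,_=arm.grab_frame("side");q,_=arm.grab_frame("top");cv2.imwrite("pics/f.png",np.vstack([p,q])[:,:,::-1][::1,::1][:600] if 0 else cv2.resize(np.hstack([p,q])[:,:,::-1],(800,300)))
E
```

```text
t: 27.02
eef_pos: [0.4607, -0.1288, 0.0681]
ee_rot: [-3.139, -0.0, -1.424]
force: [-0.1, 0.1, -0.1]
width: 0.0876
gripper_force: 0.0
t: 27.78
eef_pos: [0.4593, -0.1291, 0.0671]
ee_rot: [3.141, -0.0, -1.424]
force: [-2.7, 0.4, 6.3]
width: 0.0622
gripper_force: 35.0
t: 29.28
eef_pos: [0.4593, -0.129, 0.2661]
ee_rot: [3.14, 0.0, -1.424]
force: [0.1, 0.0, -4.4]
width: 0.0623
gripper_force: 35.0
held 231 [ 0.0006 -0.0001] 0.0009
held 383 [0.0002 0.0007] 0.0009
lowest-TCP -0.06585514251529209
[-0.53912361  0.00634385 -4.78910993] [ 0.45933113 -0.12900275  0.26632186]
```

View pics/f.png

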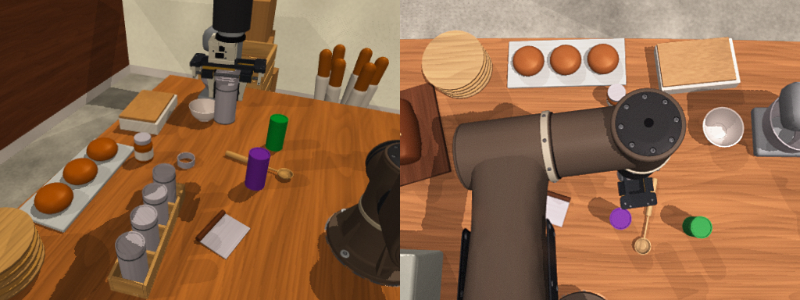

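The full tin hangs upright in the gripper at (225,100), its bottom about 0.20 m up. The crate holds four tins and nothing else has moved.

```bash
python3 -c "
from station import arm
print(arm.job_done())"
```

```text
the job is handed in; nothing more can be done
None
```

The job is handed in: the two light tins stand upright in pockets 1 and 2, the heaviest (about 5 N) is held upright with its bottom about 20 cm above the counter, and it took about 29 s of the 72 s allowed.

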